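# Lock a loaded board carrier into the sprung dock under the lamp head

### The job

Pick up the carrier tray by its grip blade with the circuit board lying in it, slide it straight in through the gap between the dock's guides, under the lamp head, and push it against the sprung pressure bar. Holding the bar pressed back, shift the tray left (as you push in) all the way to the side stop so that it sits behind the left keeper block, then let go: the spring must hold it locked there, flat, with the board still inside. Leave the screwdriver, the flux tin and the meter where they are.

Things in the scene. Friction and masses are not known exactly. Their poses are not given: they have to be found in the camera images.
- tray: Aluminium tray, open box 80 long (x) x 64 wide (y) x 16 high, 3 thick. Origin: centre of the underside of this box. x points to the nose, which enters the dock first; y is its left. At its front end (-x) stands an upright grip blade, x -62 to -40, 12 thick in y (centred), from 2 to 58 above the underside. About 160 g.
- grip (a point): Good place to pinch the blade (fingers closing along the tray's y): the middle of the blade, 42 above the tray's underside, 51 from the tray's origin towards -x. Axes as the tray's.
- board: Green circuit board 62 x 46 with heat sink and connector, 13 high, about 50 g, lying loose in the tray. Origin: centre of its underside.
- dock: Fixed steel dock. Origin: on the bench, mid-gap, level with the inner (far) faces of the keepers; x points into the dock, y to its left. Base plate 6 thick, x -45 to 120, y -102 to 118. Guides stand 14 above it (top at z 20).
- gap (a point): On the base plate at the middle of the gap: dock point (0, 0, 6). Axes as the dock's. The gap is 69 wide (y -34.5 to 34.5), with flared lead-ins from dock x -38 to -14, straight from there. The right guide continues at y -34.5 to x 90.
- seat (a point): Where the tray's origin lies when locked: dock point (40, 20, 6). Axes as the dock's.
- keeper (a point): Inner corner of the left keeper block at the plate: dock point (0, 34.5, 6). The block fills dock x -14 to 0, y 34.5 to 58.5. Behind it the bay is open to the left as far as the side stop's face at dock y 53.5 (x 0 to 100). So the tray goes in with y near 0 until its front end is past x 0, then about 21 to the left until its side meets the stop.
- lip (a point): Middle of the lamp head's lower front edge: dock point (-8, 7.5, 85). The head is an overhang from dock x -8 to 28, y -100 to 115, z 85 to 165, on posts at y -92 and 107; a clear guard (z 88 to 92) roofs the bay behind it. An upright gripper holding the blade hits it: lean the tool about 40 degrees, fingers pointing forward and down.
- bar (a joint): Sprung pressure bar at the back of the bay, 80 wide (dock y -28 to 52), 12 high. Value is how far it is pressed back: 0 at rest (face at dock x 74), 0.013 at its hard stop; 1.5 N at rest to 4 N at the stop. The locked tray, its front end against the left keeper, keeps it pressed by about 0.006; the tray must be pushed in beyond that to shift behind the keeper.
- screwdriver: Screwdriver lying on the bench, bystander.
- tin: Closed metal flux tin 56 across, 45 high, bystander.
- meter: Yellow multimeter 150 x 75 x 35 lying on the bench, bystander.
There are look-alikes about, which are no part of the job. What is shaped like the tray but turquoise is not meant.

How it is judged:
By the outcome, as a careful person would: the job done as asked, in the order asked, and still so for the second after the job is handed in, with the robot touching nothing.
It also fails if it takes over 43 s, if anything falls off the work surface, if the arm or the gripper's body presses on something with over 40 N, if the wrist force passes 120 N, or if a joint passes its speed limit or range.

### The arm

A 7-joint arm with a two-finger parallel gripper is mounted at the origin on the work surface. World frame = base frame: x ahead of the robot, y to its left, z up, the work surface at z = 0. Lengths are in m, angles in rad, forces in N, time in s.
With the tool pointing down it reaches from about 0.4 to 0.85 m from the base axis. Payload 10.4 kg.
Tool frame: the origin (TCP) lies between the finger pads; the fingertips stand manip.tip_extent ahead of it and the grasp point (between the pads) lies 6 mm ahead of it (manip.tip_extent is the distance from the TCP to the fingertips, in m); z points along the fingers, y is the line along which they close (so a half turn about z gives the same grasp; the last joint's range is limited). The gripper opens to 85 mm and grips with 20 to 120 N. Pads are 22 mm wide; open, the fingers measure 114 mm over their backs; the gripper's body (76 mm by 85 mm) begins 54 mm behind the grasp point. The pads swing forward as they close: fully open they stand 13 mm farther back than shut.
Start: joints at [1.221, 0.332, -0.065, 1.46, 0.022, 1.35, -0.088], TCP at [0.201, -0.592, 0.256] pointing down, gripper open.
Joint ranges: [-2.6, 2.6], [-0.5, 2.12], [-1.47, 1.34], [0.16, 2.42], [-1.27, 4.41], [0.06, 2.06], [-2.6, 2.6]. Speed limits (rad/s): [2.22, 2.22, 2.79, 2.79, 3.14, 3.14, 3.14].

### API

Orientations are given as a unit quaternion [x, y, z, w].
In Python, from workcell import get_obs, optics, workorder, manip gives the robot as it stands.
- The arm moves only by the tool jog_arm, never from a script. Its argument "increments" is a list of rows, each a list of 7 numbers: the shift along the tool's x, y, z in m, then the turn, a rotation vector about the tool's x, y, z in rad, then the opening, from -1 (shut) to 1 (fully open). A call has 1 to 5 rows; each row is the pose to reach, as a shift and turn from the pose commanded when the call began, along the tool's axes at that moment; what a row does not reach only later rows make up. A row lasts 1/12 s, in which the tool goes at most 41.7 mm and 7.16 degrees, less where a joint would pass 70% of its speed; a pose out of reach is approached as far as the arm can. A call with a gripper value outside its range is refused whole. The fingers move at their own pace and stop on an object; "grip_force" is the grip in N (left out, the last holds). Time passes only in rows, so rows that repeat a pose let the fingers close. It gives the time, the measured TCP pose, the force, the opening and the grip force at its end, in the units of the state.
- get_obs(): the state, without advancing time (a new reading comes with each control period).
- optics.camera(name): name is "scene" or "top" or "wrist"; returns a dict with "color" (384x512x3 uint8, red, green, blue), "depth" (384x512 float32, m along the optical axis (not along the pixel's ray), 0 where there is no reading), "K" (3x3 intrinsics, pixels), "k1" (the pictures are not rectified: a ray, as slopes to the right and down, at radius r is drawn at 1 + k1 r^2 times it, then the intrinsics apply), "R" (3x3) and "t" (3): a world point X has camera coordinates R X + t. Camera axes: x right, y down, z forward; pixel columns grow to the right and rows downward; lengths in m; the calibration is good to about 2 mm. A picture is of the moment at which its call begins.
- workorder.hand_in(): hands the job in; it is judged then, once.
The state is a dict: "clock": time; "joint_pos": joint angles; "joint_velocities": joint speeds; "tau": joint torques, N m; "position": TCP position; "ee_rot": TCP orientation; "ft_force": force on the tool from outside, world axes, zero at the start; "torque": the same for the moment, N m; "grip_width": opening from 0.0 (shut) to 1.0 (fully open); "grasp_force": force on a finger pad.
Only numpy, scipy, OpenCV 4.12 (cv2) and the standard library are available. Lean on these libraries where they do the work, as an engineer would, in place of code of your own. Each camera call takes 0.05 s, during which the arm holds its last target. There are 200 camera calls.

## Working session

There is one attempt and no reset: what is moved stays moved. The work goes in short steps, Python scripts to look and compute and a tool call to move; the robot and the scene stay as the last step left them, time stands still between calls to the robot, and variables do not carry over. Pictures are saved under pics/ and viewed, at most 10 in all, crops included, and the job is handed in when it is done.

Besides the shell and the picture viewer there is one more tool, called after "Call:" in YAML: its name, and indented under it one key for each argument. jog_arm: Moves the arm, as the interface text tells. Its arguments: {"type":"object","properties":{"increments":{"type":"array"},"grip_force":{"type":"number"}},"required":["increments"]}

```bash
ls; mkdir -p pics
cat > h.py <<'E'
import numpy as np, cv2
from workcell import get_obs, optics, workorder, manip
from scipy.spatial.transform import Rotation as Rn
def shot(n,save=None):
    c=optics.camera(n); np.savez('%s.npz'%n,**c)
    if save: cv2.imwrite('pics/'+save,c['color'][:,:,::-1])
    return c
def load(n): return np.load('%s.npz'%n)
def ray(c,u,v):
    K=c['K'];x=(np.asarray(u,float)-K[0,2])/K[0,0];y=(np.asarray(v,float)-K[1,2])/K[1,1]
    a,b=x.copy(),y.copy()
    for _ in range(20):
        s=1+float(c['k1'])*(a*a+b*b); a,b=x/s,y/s
    return np.stack([a,b,np.ones_like(a)],-1)
def cloud(c):
    v,u=np.mgrid[:384,:512]
    P=ray(c,u,v)*c['depth'][...,None]
    return (P-c['t'])@c['R']
def proj(c,X):
    p=np.asarray(X)@c['R'].T+c['t'];a=p[...,:2]/p[...,2:]
    a=a*(1+float(c['k1'])*(a**2).sum(-1,keepdims=True))
    return a*[c['K'][0,0],c['K'][1,1]]+[c['K'][0,2],c['K'][1,2]]
def onplane(c,u,v,z):
    r=ray(c,u,v)@c['R'];o=-c['R'].T@c['t']
    return o+r*((z-o[2])/r[...,2])[...,None]
E
python3 - <<'E'
from h import *
a=shot('scene','s0.png');b=shot('top','t0.png')
print(manip.tip_extent,get_obs())
for c in(a,b): print(c['K'],c['k1'],-c['R'].T@c['t'],c['R'])
E
```

```text
pics
0.025 {'clock': 0.1, 'joint_pos': array([ 1.22143098,  0.33282053, -0.06465573,  1.46084861,  0.02160942,
        1.34989874, -0.08846691]), 'joint_velocities': array([ 1.82732592e-04, -2.23858459e-03,  6.54032377e-05, -3.04389205e-03,
        1.05772656e-04,  9.29463285e-05, -1.94662217e-03]), 'tau': array([ 1.46059345e-03, -6.26748276e+01,  4.90091240e-02, -3.92432857e+01,
        1.62096246e-02,  6.94200877e-03, -1.80382003e-07]), 'position': array([ 0.20048833, -0.59165484,  0.25559212]), 'ee_rot': array([ 9.86681509e-01,  1.62662811e-01, -1.43767675e-04, -6.23620531e-04]), 'ft_force': array([-0.41391253, -0.37262568,  0.52239206]), 'torque': array([-0.03373325, -0.01778744, -0.04426434]), 'grasp_force': 0.0, 'grip_width': 1.0001021760809605}
[[353.75986274   0.         256.50679177]
 [  0.         353.75986274 196.2087184 ]
 [  0.           0.           1.        ]] -0.11189036567957848 [ 0.47437265 -0.63375318  0.63530578] [[ 0.9925981  -0.12112089 -0.00887375]
 [-0.08417556 -0.63347511 -0.76917083]
 [ 0.08754135  0.76422445 -0.63898161]]
[[408.27148281   0.         247.6906182 ]
 [  0.         408.27148281 188.52686937]
 [  0.           0.           1.        ]] -0.0030406797599276097 [0.38138067 0.00342268 1.11666895] [[ 0.01667638 -0.99984127  0.00627168]
 [-0.98436646 -0.01751762 -0.17525927]
 [ 0.17534132 -0.00325095 -0.98450234]]
```

View pics/s0.png

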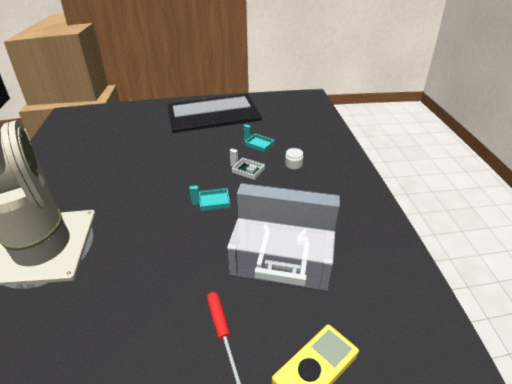

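View pics/t0.png

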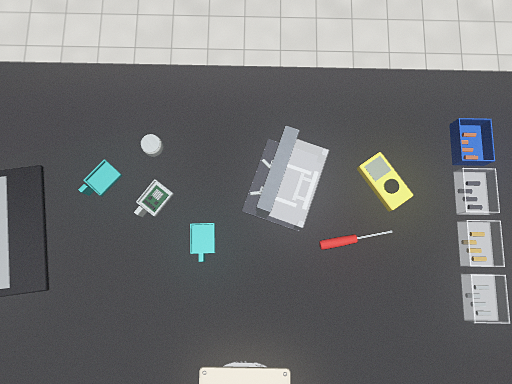

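Candidates in the top picture: a grey tray with a green board at (154,198), a turquoise tray at (100,178) and another at (202,238). The grey one fits the description. I'll check it, and the dock, in close crops.

Run:
```python
from h import *
c=load('top');im=c['color'][:,:,::-1]
a=cv2.resize(im[172:224,125:185],None,fx=8,fy=8,interpolation=cv2.INTER_CUBIC)
b=cv2.resize(im[120:236,238:334],None,fx=5,fy=5,interpolation=cv2.INTER_CUBIC)
o=np.zeros((580,970,3),np.uint8);o[:416,:480]=a;o[:580,490:970]=b
cv2.imwrite('pics/c1.png',cv2.resize(o,(800,int(580*800/970))))
P=cloud(c)
# tray z profile
R=P[172:224,125:185].reshape(-1,3)
print(np.histogram(R[:,2],bins=np.arange(-.01,.08,.004)))
for lo,hi in((.012,.02),(.05,.07)):
    m=R[(R[:,2]>lo)&(R[:,2]<hi)];print(len(m),m.mean(0),m.min(0),m.max(0))
D=P[120:236,238:334].reshape(-1,3)
m=D[(D[:,2]>.155)&(D[:,2]<.18)];print(len(m),m.mean(0));r=cv2.minAreaRect((m[:,:2]*1000).astype(np.float32));print(r)
m=R[(R[:,2]>.008)&(R[:,2]<.022)];print(cv2.minAreaRect((m[:,:2]*1000).astype(np.float32)))
```

```text
(array([   2,  363, 1565,  638,  220,   88,  129,   35,    1,    3,    5,
          4,    5,    3,    3,    3,   19,   21,    2,    0,    0,    0]), array([-0.01 , -0.006, -0.002,  0.002,  0.006,  0.01 ,  0.014,  0.018,
        0.022,  0.026,  0.03 ,  0.034,  0.038,  0.042,  0.046,  0.05 ,
        0.054,  0.058,  0.062,  0.066,  0.07 ,  0.074,  0.078]))
192 [0.54849997 0.25525618 0.01578784] [0.49993561 0.20644958 0.01206882] [0.59958348 0.30345056 0.01993956]
45 [0.50757111 0.28485716 0.05791403] [0.49743911 0.27387756 0.05215677] [0.51859962 0.29621141 0.06356666]
1308 [ 0.60076771 -0.06972205  0.16472203]
((603.5217895507812, -70.63590240478516), (35.980369567871094, 214.0732421875), 71.19828796386719)
((552.5734252929688, 277.4020690917969), (105.58815002441406, 100.26425170898438), 53.83289337158203)
```

View pics/c1.png

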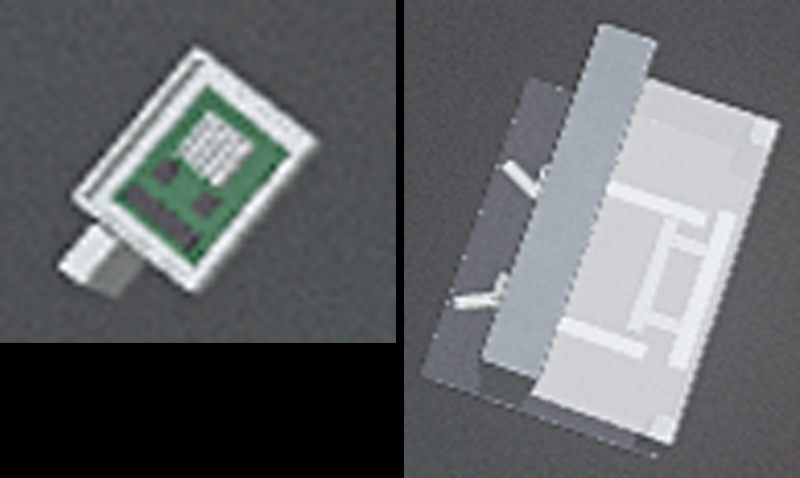

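Left crop: an aluminium tray with a green board, rim corners at about (198,48), (318,142), (192,292) and (75,200), and the blade at lower left, so this is the right tray. Right crop: plate corners at (532,78), (423,377) and (657,455), and head top corners at (602,24), (657,42) and (483,360). Next I'll fit the poses.

```bash
cat > fit.py <<'E'
from h import *
from scipy.optimize import least_squares
def T(p,L):
    L=np.asarray(L,float);c,s=np.cos(p[2]),np.sin(p[2])
    return np.stack([p[0]+c*L[:,0]-s*L[:,1],p[1]+s*L[:,0]+c*L[:,1],L[:,2]],1)
def fit(c,L,uv,p0):
    r=least_squares(lambda p:((proj(c,T(p,L))-uv)).ravel(),p0,loss='soft_l1')
    print('pose',r.x.round(4),'deg',np.degrees(r.x[2]).round(2),'res',r.fun.reshape(-1,2).round(1).tolist());return r.x
E
python3 - <<'E'
from fit import *
c=load('top')
A=np.array([(198,48),(318,142),(192,292),(75,200)])/6.598+[125,172]-.44
t=fit(c,[(.04,.032,.016),(.04,-.032,.016),(-.04,-.032,.016),(-.04,.032,.016)],A,[.55,.255,-.7])
B=(np.array([(532,78),(423,377),(657,455),(602,24),(657,42),(483,360),(540,378)])-[404,0])/4.124+[238,120]-.4
d=fit(c,[(-.045,.118,.006),(-.045,-.102,.006),(.12,-.102,.006),(-.008,.115,.165),(.028,.115,.165),(-.008,-.1,.165),(.028,-.1,.165)],B,[.6,-.07,-1.9])
b=fit(c,[(-.04,-.006,.058),(-.04,.006,.058),(-.062,.006,.058),(-.062,-.006,.058)],np.array([(112,222),(85,222),(58,265),(85,290)])/6.598+[125,172]-.44,t) if 0 else 0
print('blade',T(t,[(-.051,0,.058)]))
s=load('scene');P=cloud(s)
# scene-camera check: predicted pixels
print(proj(s,T(t,[(.04,.032,.016),(.04,-.032,.016),(-.04,-.032,.016),(-.04,.032,.016)])).round(1).tolist())
print(proj(s,T(d,[(-.045,.118,.006),(.12,-.102,.006),(-.008,.115,.165),(-.008,-.1,.165),(.028,-.1,.165),(.028,.115,.165)])).round(1).tolist())
m=P[(P[...,2]>.155)&(P[...,2]<.175)&(abs(P[...,0]-.6)<.15)&(abs(P[...,1]+.07)<.15)];print(len(m),m.mean(0),cv2.minAreaRect((m[:,:2]*1000).astype(np.float32)))
E
```

```text
pose [ 0.5485  0.2539 -0.6407] deg -36.71 res [[0.1, 0.1], [-0.1, -0.1], [0.2, 0.2], [-0.2, -0.2]]
pose [ 0.5993 -0.0604 -1.8945] deg -108.55 res [[-0.6, -0.6], [-0.3, -0.2], [0.2, 1.1], [-0.0, -0.8], [0.7, -0.5], [-0.3, 0.2], [0.4, 0.9]]
blade [[0.50766122 0.28440265 0.058     ]]
[[263.7, 164.5], [253.3, 175.2], [230.5, 167.7], [241.6, 157.5]]
[[331.5, 235.4], [227.6, 274.6], [339.0, 194.8], [239.2, 182.9], [235.2, 193.1], [338.6, 205.9]]
1397 [ 0.60451091 -0.07724292  0.1631386 ] ((603.956298828125, -72.57109069824219), (37.790584564208984, 213.67446899414062), 71.19767761230469)
```

```bash
cat > plan.py <<'E'
from fit import *
t=np.array([.5485,.2539,-.6407]);d=np.array([.5993,-.0604,-1.8945])
def toolR(yaw,lean):
    f=np.array([np.cos(yaw),np.sin(yaw),0]);z=np.sin(lean)*f-[0,0,np.cos(lean)];y=np.array([-f[1],f[0],0])
    return np.stack([np.cross(y,z),y,z],1)
def tcp(grip,R,back=0): return np.asarray(grip)-R[:,2]*(.006+back)
def inc(p,R,name=''):
    o=get_obs();R0=Rn.from_quat(o['ee_rot']).as_matrix()
    s=R0.T@(p-o['position']);r=Rn.from_matrix(R0.T@R).as_rotvec()
    print(name,'shift',s.round(4).tolist(),'rot',r.round(3).tolist(),'rows',(np.linalg.norm(s)/.0417).round(1),(np.degrees(np.linalg.norm(r))/7.16).round(1),'F',o['ft_force'].round(1),'clk',round(o['clock'],2))
L=np.radians(43)
Rg=toolR(t[2],L);g=T(t,[(-.051,0,.042)])[0]
Rd=toolR(d[2],L)
E
python3 - <<'E'
from plan import *
inc(np.array([.5,-.1,.36]),toolR(np.radians(-100),0.0),'A')
print(toolR(0,0.), tcp(g,Rg), tcp(g,Rg,.09))
E
```

```text
A shift [0.4415, -0.3696, -0.104] rot [-0.001, -0.001, -1.069] rows 14.0 8.6 F [-0.4 -0.4  0.5] clk 0.1
[[-1. -0.  0.]
 [ 0.  1.  0.]
 [-0.  0. -1.]] [0.50433399 0.28683161 0.04638812] [0.45512714 0.32352183 0.11220996]
```

Call:
jog_arm:
  increments:
    - [0.44,-0.37,-0.1,0,0,-1.07,1]
    - [0.44,-0.37,-0.1,0,0,-1.07,1]
    - [0.44,-0.37,-0.1,0,0,-1.07,1]
    - [0.44,-0.37,-0.1,0,0,-1.07,1]
    - [0.44,-0.37,-0.1,0,0,-1.07,1]

```text
clock: 0.52
position: [0.3075, -0.4144, 0.292]
ee_rot: [0.887, 0.461, -0.0, -0.0]
ft_force: [-0.2, 0.8, 0.4]
grip_width: 0.999
grasp_force: 0.0
```

Run:
```python
from plan import *
inc(np.array([.52,.05,.33]),toolR(t[2]-.3,L*.5),'A')
```

```text
A shift [0.5021, -0.0934, -0.038] rot [-0.234, -0.326, -1.228] rows 12.3 10.3 F [-0.2  0.8  0.4] clk 0.52
```

Call:
jog_arm:
  increments:
    - [0.5,-0.09,-0.04,-0.23,-0.33,-1.23,1]
    - [0.5,-0.09,-0.04,-0.23,-0.33,-1.23,1]
    - [0.5,-0.09,-0.04,-0.23,-0.33,-1.23,1]
    - [0.5,-0.09,-0.04,-0.23,-0.33,-1.23,1]
    - [0.5,-0.09,-0.04,-0.23,-0.33,-1.23,1]

```text
clock: 0.93
position: [0.396, -0.2264, 0.3084]
ee_rot: [0.71, 0.698, -0.045, 0.086]
ft_force: [2.1, -0.8, 0.6]
grip_width: 1.0
grasp_force: 0.0
```

Run:
```python
from plan import *
print(get_obs()['position'])
inc(tcp(g,Rg,.09)+[0,0,.08],Rg,'pre')
```

```text
[ 0.39600434 -0.22642854  0.30843284]
pre shift [0.5631, 0.0459, 0.0158] rot [-0.381, -0.495, -0.874] rows 13.6 8.6 F [ 2.1 -0.8  0.6] clk 0.93
```

Call:
jog_arm:
  increments:
    - [0.563,0.046,0.016,-0.38,-0.5,-0.87,1]
    - [0.563,0.046,0.016,-0.38,-0.5,-0.87,1]
    - [0.563,0.046,0.016,-0.38,-0.5,-0.87,1]
    - [0.563,0.046,0.016,-0.38,-0.5,-0.87,1]
    - [0.563,0.046,0.016,-0.38,-0.5,-0.87,1]

```text
clock: 1.35
position: [0.4185, -0.0238, 0.2657]
ee_rot: [0.486, 0.833, -0.09, 0.249]
ft_force: [1.3, 0.7, 0.4]
grip_width: 1.0
grasp_force: 0.0
```

Run:
```python
from plan import *
print(get_obs()['position'])
inc(tcp(g,Rg,.09)+[0,0,.03],Rg,'pre')
```

```text
[ 0.41846548 -0.02379274  0.26574061]
pre shift [0.3127, 0.1979, -0.0179] rot [-0.16, -0.201, -0.367] rows 8.9 3.6 F [1.3 0.7 0.4] clk 1.35
```

Call:
jog_arm:
  increments:
    - [0.313,0.198,-0.018,-0.16,-0.2,-0.37,1]
    - [0.313,0.198,-0.018,-0.16,-0.2,-0.37,1]
    - [0.313,0.198,-0.018,-0.16,-0.2,-0.37,1]
    - [0.313,0.198,-0.018,-0.16,-0.2,-0.37,1]
    - [0.313,0.198,-0.018,-0.16,-0.2,-0.37,1]

```text
clock: 1.77
position: [0.432, 0.1547, 0.2075]
ee_rot: [0.293, 0.886, -0.109, 0.343]
ft_force: [-37.5, 36.8, -19.6]
grip_width: 1.002
grasp_force: 0.0
```

Run:
```python
from plan import *
print(get_obs()['position'])
inc(tcp(g,Rg,.09),Rg,'pre')
```

```text
[0.43199314 0.15469196 0.20747871]
pre shift [0.1253, 0.1488, 0.0167] rot [0.01, -0.014, -0.002] rows 4.7 0.1 F [-37.5  36.8 -19.6] clk 1.77
```

Call:
jog_arm:
  increments:
    - [0,0,0,0,0,0,1]
    - [0,0,0,0,0,0,1]

```text
clock: 1.93
position: [0.4318, 0.154, 0.209]
ee_rot: [0.294, 0.885, -0.11, 0.345]
ft_force: [-0.1, 0.5, -0.4]
grip_width: 1.002
grasp_force: 0.0
```

Run:
```python
from plan import *
o=get_obs();print(o['position'],o['joint_pos'].round(2),o['joint_velocities'].round(2),o['tau'].round(1),o['torque'])
inc(tcp(g,Rg,.09),Rg,'pre')
shot('wrist','w0.png')
```

```text
[0.43180862 0.15401997 0.20896429] [ 0.81 -0.5  -1.47  2.16  0.29  0.85  0.06] [-0.03 -0.01 -0.01  0.03  0.05  0.01 -0.02] [  1.   14.8  16.4 -32.3   1.6  -0.6   0.4] [ 3.97413608e-01  5.95545099e-01 -5.42394714e-04]
pre shift [0.1268, 0.1493, 0.0166] rot [0.007, -0.009, -0.003] rows 4.7 0.1 F [-0.1  0.5 -0.4] clk 1.93
```

View pics/w0.png

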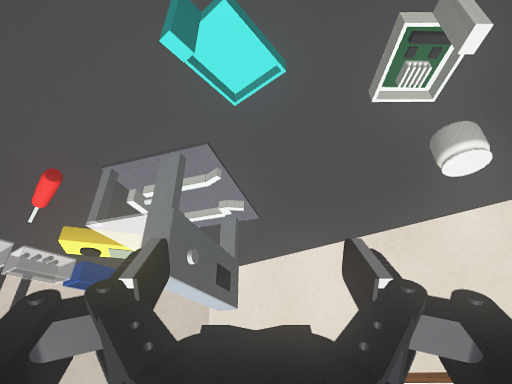

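The wrist view shows the tray at upper right (430,60) and the dock at lower left; nothing is touching. The arm has run into the j2 and j3 limits with the elbow swung out. I'll unfold it upright at a larger radius first.

Run:
```python
from plan import *
inc(np.array([.6,.1,.33]),toolR(np.arctan2(.1,.6)-np.pi/2,0),'up')
```

```text
up shift [-0.2053, 0.0576, 0.0242] rot [0.29, 0.702, 0.73] rows 5.1 8.4 F [0.1 0.  0. ] clk 1.98
```

Call:
jog_arm:
  increments:
    - [-0.205,0.058,0.024,0.29,0.7,0.73,1]
    - [-0.205,0.058,0.024,0.29,0.7,0.73,1]
    - [-0.205,0.058,0.024,0.29,0.7,0.73,1]
    - [-0.205,0.058,0.024,0.29,0.7,0.73,1]
    - [-0.205,0.058,0.024,0.29,0.7,0.73,1]

```text
clock: 2.4
position: [0.5266, 0.093, 0.3233]
ee_rot: [0.491, 0.852, -0.035, 0.179]
ft_force: [0.1, 0.3, 0.0]
grip_width: 0.998
grasp_force: 0.0
```

Run:
```python
from plan import *
o=get_obs();print(o['position'],o['joint_pos'].round(2))
inc(np.array([.6,.1,.33]),toolR(np.arctan2(.1,.6)-np.pi/2,0),'up')
inc(np.array([.56,.3,.33]),toolR(np.arctan2(.3,.56)-np.pi/2,0),'up')
```

```text
[0.52660644 0.0930239  0.32329894] [ 1.45 -0.5  -1.47  1.73 -0.26  1.2   0.51]
up shift [-0.0297, 0.0667, 0.012] rot [0.18, 0.322, 0.355] rows 1.8 4.1 F [0.1 0.3 0. ] clk 2.4
up shift [0.1532, 0.1356, -0.046] rot [0.125, 0.346, 0.032] rows 5.0 3.0 F [0.1 0.3 0. ] clk 2.4
```

```bash
cat > kin.py <<'E'
from plan import *
import itertools
E=lambda a,q:Rn.from_euler(a,q).as_matrix()
def fk(q,k,s):
    h,L1,L2,L3,a,b,c,off,y0=k
    R=E('z',y0+s[0]*q[0]);p=np.array([0,0,h])
    R=R@E('y',q[1]);p=p+R@[0,0,0]
    R=R@E('z',s[1]*q[2]);p=p+R@[a,0,L1]
    R=R@E('y',q[3]);p=p+R@[b,0,0]
    R=R@E('z',s[2]*q[4]);p=p+R@[0,0,L2]
    R=R@E('y',q[5]);p=p+R@[c,0,L3]
    return p,R@E('z',s[3]*q[6]+off)
E
cat > kfit.py <<'E'
from kin import *
o=get_obs()
D=[([1.22143,.33282,-.064656,1.460849,.021609,1.349899,-.088467],[.200488,-.591655,.255592],[.9866815,.1626628,-.000144,-.000624]),
([.81,-.5,-1.47,2.16,.29,.85,.06],[.43181,.15402,.20896],[.294,.885,-.110,.345]),
(o['joint_pos'],o['position'],o['ee_rot'])]
best=[]
for s in itertools.product((1,-1),repeat=4):
  for off in(0,np.pi/2,-np.pi/2,3.1):
    def f(k):
        r=[]
        for q,p,Q in D:
            P,R=fk(q,k,s);r+=list(P-p)+list(.3*Rn.from_matrix(R.T@Rn.from_quat(Q).as_matrix()).as_rotvec())
        return np.array(r)
    r=least_squares(f,[.3,.4,.4,.25,0,0,0,off,0]);best.append((r.cost,s,r.x,r.fun))
best.sort(key=lambda x:x[0])
for b in best[:3]:print(b[0],b[1],b[2].round(4))
print(best[0][3].round(3));np.savez('kin.npz',s=best[0][1],k=best[0][2])
E
python3 kfit.py
```

```text
0.0002485030655281081 (-1, -1, -1, -1) [ 0.214   0.4237  0.5774  0.1515  0.2324  0.0028  0.3032  1.5104 -0.068 ]
0.00024850306552811225 (-1, -1, -1, -1) [ 0.214   0.4237  0.5774  0.1515  0.2324  0.0028  0.3032  1.5104 -0.068 ]
0.00024850306552816104 (-1, -1, -1, -1) [ 2.1400e-01  4.2370e-01  5.7740e-01  1.5150e-01  2.3240e-01  2.8000e-03
  3.0320e-01 -4.7728e+00 -6.8000e-02]
[ 0.002  0.009  0.002 -0.    -0.    -0.002 -0.005 -0.001 -0.    -0.012
  0.     0.003  0.013  0.003 -0.002 -0.007  0.002 -0.001]
```

Call:
jog_arm:
  increments:
    - [-0.03,0.066,0.012,0.18,0.32,0.35,1]
    - [-0.03,0.066,0.012,0.18,0.32,0.35,1]
    - [-0.03,0.066,0.012,0.18,0.32,0.35,1]
    - [-0.03,0.066,0.012,0.18,0.32,0.35,1]
    - [-0.03,0.066,0.012,0.18,0.32,0.35,1]

```text
clock: 2.82
position: [0.4911, 0.0789, 0.3505]
ee_rot: [0.647, 0.763, 0.016, 0.016]
ft_force: [-0.0, -0.3, 0.2]
grip_width: 0.998
grasp_force: 0.0
```

Run:
```python
from kin import *
import json
o=get_obs();print(o['position'],o['joint_pos'].round(4).tolist(),o['ee_rot'].round(4))
json.dump([[o['joint_pos'].tolist(),o['position'].tolist(),o['ee_rot'].tolist()]],open('d.json','w'))
inc(np.array([.64,.02,.33]),toolR(np.radians(-70),0),'up')
```

```text
[0.4911117  0.07894343 0.35048409] [1.7021, -0.4992, -1.4679, 1.6151, -0.5113, 1.5389, 0.4072] [0.6466 0.7625 0.0161 0.0156]
up shift [-0.0824, 0.1362, 0.0268] rot [0.044, 0.007, -0.185] rows 3.9 1.5 F [-0.  -0.3  0.2] clk 2.82
```

Run:
```python
from kin import *
inc(np.array([.45,-.45,.35]),toolR(np.radians(-135),0),'up')
```

```text
up shift [-0.5151, -0.1269, -0.0037] rot [0.043, -0.018, 0.949] rows 12.7 7.6 F [-0.  -0.3  0.2] clk 2.82
```

Call:
jog_arm:
  increments:
    - [-0.515,-0.127,0,0.04,-0.02,0.95,1]
    - [-0.515,-0.127,0,0.04,-0.02,0.95,1]
    - [-0.515,-0.127,0,0.04,-0.02,0.95,1]
    - [-0.515,-0.127,0,0.04,-0.02,0.95,1]
    - [-0.515,-0.127,0,0.04,-0.02,0.95,1]

```text
clock: 3.23
position: [0.4732, -0.1278, 0.3488]
ee_rot: [0.85, 0.527, 0.007, 0.008]
ft_force: [9.1, 7.5, -7.5]
grip_width: 0.996
grasp_force: 0.0
```

```bash
cat > st.py <<'E'
from kin import *
import json,sys
o=get_obs();print(o['position'].round(4),o['joint_pos'].round(3).tolist(),o['ee_rot'].round(4))
d=json.load(open('d.json'));d.append([o['joint_pos'].tolist(),o['position'].tolist(),o['ee_rot'].tolist()]);json.dump(d,open('d.json','w'))
E
python3 - <<'E'
from st import *
inc(np.array([.45,-.45,.35]),toolR(np.radians(-135),0),'up')
E
```

```text
[ 0.4732 -0.1278  0.3488] [2.127, -0.5, -1.469, 1.617, -0.504, 1.558, 0.208] [0.8495 0.5274 0.0068 0.0084]
up shift [-0.299, 0.1221, 0.0006] rot [0.021, -0.006, 0.326] rows 7.7 2.6 F [ 9.1  7.5 -7.5] clk 3.23
```

```bash
cat > kin.py <<'E'
from plan import *
import json
E=lambda a,q:Rn.from_euler(a,q).as_matrix()
def fk(q,k):
    R=E('z',-q[0]);p=np.array([0,0,k[0]])
    for i,(ax,j) in enumerate((('y',1),('z',2),('y',3),('z',4),('y',5))):
        R=R@E(ax,q[j] if ax=='y' else -q[j]);p=p+R@np.array([k[1+2*i],0,k[2+2*i]])
    return p,R@E('z',-q[6]+np.pi/2)
def load_d():
    D=json.load(open('d.json'));D=[[[1.22143098,.33282053,-.06465573,1.46084861,.02160942,1.34989874,-.08846691],[.20048833,-.59165484,.25559212],[.9866815,.1626628,-.000144,-.000624]]]+D
    return D
E
cat > kfit.py <<'E'
from kin import *
D=load_d()
for q,p,Q in D: print((fk(q,np.zeros(11))[1].T@Rn.from_quat(Q).as_matrix()).round(3).tolist())
# linear in k
A=[];B=[]
for q,p,Q in D:
    M=np.stack([fk(q,np.eye(11)[i])[0] for i in range(11)],1);A.append(M);B.append(p)
A=np.vstack(A);B=np.hstack(B);lam=.002
k=np.linalg.solve(A.T@A+lam**2*np.eye(11),A.T@B);print(k.round(4),(A@k-B).round(4));print(np.linalg.svd(A)[1].round(3))
np.save('k.npy',k)
E
python3 kfit.py
```

```text
[[1.0, -0.0, -0.0], [0.0, 1.0, -0.0], [0.0, 0.0, 1.0]]
[[1.0, 0.0, -0.0], [-0.0, 1.0, 0.0], [0.0, -0.0, 1.0]]
[[1.0, -0.0, -0.0], [0.0, 1.0, 0.0], [0.0, -0.0, 1.0]]
[ 0.2736  0.412  -0.9965 -0.8668 -0.9965 -3.165   0.5951  0.6441  0.5951
  0.0127  0.4783] [ 0.0018  0.0007 -0.0001 -0.0004  0.0035  0.0007 -0.0012 -0.0033 -0.0006]
[4.148e+00 3.542e+00 1.686e+00 6.040e-01 2.020e-01 1.600e-02 1.200e-02
 5.000e-03 2.000e-03]
```

```bash
cat >> kfit.py <<'E'
print('---')
for idx in([0,4,8,10],[0,4,8,10,3],[0,4,8,10,9],[0,4,8,10,3,5],[0,4,8,10,3,5,9]):
    k=np.zeros(11);k[idx]=np.linalg.lstsq(A[:,idx],B,rcond=None)[0];print(idx,k[idx].round(4),abs(A@k-B).max().round(4))
k=np.zeros(11);idx=[0,4,8,10];k[idx]=np.linalg.lstsq(A[:,idx],B,rcond=None)[0]
E
python3 kfit.py|sed '1,/---/d'
```

```text
[0, 4, 8, 10] [-0.466   0.4212  0.4929 -0.4385] 0.0408
[0, 4, 8, 10, 3] [-0.4879  0.421   0.4528 -0.461   0.0407] 0.0406
[0, 4, 8, 10, 9] [-0.4665  0.4226  0.5379 -0.4417  0.0451] 0.0405
[0, 4, 8, 10, 3, 5] [0.2088 0.6336 0.4589 0.2182 0.0205 0.2308] 0.0428
[0, 4, 8, 10, 3, 5, 9] [ 0.2373  0.4276  3.3368  0.2174 -1.5948 -0.0474  1.2742] 0.0378
```

```bash
cat > kin.py <<'E'
from plan import *
import json,os
E=lambda a,q:Rn.from_euler(a,q).as_matrix()
# params: h,y1 | L1,x3,y3 | x4 | L2,y5,x5 | x6,L3
def fk(q,k):
    h,y1,L1,x3,y3,x4,L2,y5,x5,x6,L3=k
    R=E('z',-q[0]);p=R@[0,y1,h]
    R=R@E('y',q[1])@E('z',-q[2]);p=p+R@[x3,y3,L1]
    R=R@E('y',q[3]);p=p+R@[x4,0,0]
    R=R@E('z',-q[4]);p=p+R@[x5,y5,L2]
    R=R@E('y',q[5]);p=p+R@[x6,0,L3]
    return p,R@E('z',-q[6]+np.pi/2)
def fitk(verbose=True):
    D=json.load(open('d.json'))
    D=[[[1.22143098,.33282053,-.06465573,1.46084861,.02160942,1.34989874,-.08846691],[.20048833,-.59165484,.25559212],0,1],
       [[.81,-.5,-1.47,2.16,.29,.85,.06],[.43181,.15402,.20896],0,.15]]+[[*x,1] for x in D]
    A=[];B=[]
    for q,p,_,w in D:
        A.append(w*np.stack([fk(q,e)[0] for e in np.eye(11)],1));B.append(w*np.array(p))
    A=np.vstack(A);B=np.hstack(B)
    pr=np.array([.36,0,.42,0,0,0,.4,0,0,0,.3]);sd=np.array([.15,.04,.1,.04,.04,.04,.1,.04,.02,.06,.1])/.001
    k=pr+np.linalg.lstsq(np.vstack([A,np.diag(1/sd)]),np.r_[B-A@pr,np.zeros(11)],rcond=None)[0]
    if verbose: print('k',k.round(4),'res',abs(A@k-B).max().round(4))
    return k
E
python3 -c "
from kin import *
fitk()"
```

```text
k [ 2.692e-01 -2.610e-02  4.402e-01  3.000e-03 -1.980e-02 -1.400e-03
  4.917e-01  1.000e-04  3.900e-03  9.000e-04  3.174e-01] res 0.0001
```

```bash
cat > sim.py <<'E'
from kin import *
lo=np.array([-2.6,-.5,-1.47,.16,-1.27,.06,-2.6]);hi=np.array([2.6,2.12,1.34,2.42,4.41,2.06,2.6])
vm=np.array([2.22,2.22,2.79,2.79,3.14,3.14,3.14])*.7/12
k=fitk(False)
def jac(q):
    p,R=fk(q,k);J=np.zeros((6,7))
    for i in range(7):
        d=np.zeros(7);d[i]=1e-5;P,S=fk(q+d,k);J[:3,i]=(P-p)/1e-5;J[3:,i]=Rn.from_matrix(S@R.T).as_rotvec()/1e-5
    return p,R,J
def solve(q,pt,Rt,it=4,lam=.02,w=.3):
    W=np.r_[np.ones(3),np.full(3,w)]
    for _ in range(it):
        free=np.ones(7,bool)
        p,R,J=jac(q);e=np.r_[pt-p,Rn.from_matrix(Rt@R.T).as_rotvec()]*W
        for _ in range(4):
            Jw=J*W[:,None]*free;dq=Jw.T@np.linalg.solve(Jw@Jw.T+lam**2*np.eye(6),e)
            bad=free&(((q+dq)<lo)|((q+dq)>hi))
            if not bad.any():break
            free&=~bad
        q=np.clip(q+dq,lo,hi)
    return q
def step(q,pt,Rt):
    p,R=fk(q,k);dp=pt-p;r=Rn.from_matrix(Rt@R.T).as_rotvec()
    f=min(1,.0417/max(1e-9,np.linalg.norm(dp)),.125/max(1e-9,np.linalg.norm(r)))
    n=solve(q,p+f*dp,Rn.from_rotvec(f*r).as_matrix()@R)
    g=min(1,(vm/np.maximum(1e-9,abs(n-q))).min());return q+g*(n-q)
def run(q,pt,Rt,n=5):
    for _ in range(n): q=step(q,pt,Rt)
    return q
def err(q,pt,Rt):
    p,R=fk(q,k);return np.linalg.norm(pt-p).round(4),np.degrees(np.linalg.norm(Rn.from_matrix(Rt@R.T).as_rotvec())).round(1)
E
cat > simtest.py <<'E'
from sim import *
q=np.array([1.22143098,.33282053,-.06465573,1.46084861,.02160942,1.34989874,-.08846691])
for s in([.44,-.37,-.1,0,0,-1.07],[.5,-.09,-.04,-.23,-.33,-1.23],[.563,.046,.016,-.38,-.5,-.87],[.313,.198,-.018,-.16,-.2,-.37],[-.205,.058,.024,.29,.7,.73],[-.03,.066,.012,.18,.32,.35],[-.515,-.127,0,.04,-.02,.95]):
    p,R=fk(q,k);q=run(q,p+R@s[:3],R@Rn.from_rotvec(s[3:]).as_matrix());print(fk(q,k)[0].round(3),q.round(2))
E
python3 simtest.py
```

```text
[ 0.307 -0.416  0.291] [ 1.07  0.09 -0.23  1.68  0.02  1.38 -0.03]
[ 0.438 -0.255  0.308] [ 0.82  0.02 -0.48  1.73  0.17  1.35 -0.05]
[ 0.527 -0.07   0.272] [ 0.51  0.11 -0.74  1.77  0.48  1.3  -0.38]
[0.644 0.098 0.23 ] [ 0.11  0.51 -0.77  1.49  0.85  1.47 -0.61]
[ 0.698 -0.007  0.28 ] [ 0.41  0.58 -0.78  1.2   0.46  1.49 -0.55]
[ 0.755 -0.052  0.273] [ 0.51  0.79 -0.77  0.92  0.21  1.56 -0.67]
[ 0.602 -0.186  0.229] [ 0.88  0.57 -0.75  1.35  0.07  1.43 -0.77]
```

```bash
sed -i 's/it=4,lam=.02,w=.3/it=8,lam=.005,w=.3/' sim.py; python3 simtest.py; sed -i 's/w=.3)/w=1.)/' sim.py; echo; python3 simtest.py
```

```text
[ 0.307 -0.416  0.291] [ 1.07  0.09 -0.23  1.68  0.02  1.38 -0.03]
[ 0.438 -0.255  0.308] [ 0.82  0.02 -0.48  1.73  0.17  1.35 -0.05]
[ 0.527 -0.07   0.272] [ 0.51  0.11 -0.74  1.77  0.48  1.3  -0.38]
[0.644 0.098 0.23 ] [ 0.11  0.51 -0.77  1.49  0.85  1.47 -0.61]
[ 0.698 -0.007  0.28 ] [ 0.41  0.58 -0.78  1.2   0.46  1.49 -0.55]
[ 0.755 -0.052  0.273] [ 0.51  0.79 -0.77  0.92  0.21  1.56 -0.67]
[ 0.602 -0.186  0.229] [ 0.88  0.57 -0.75  1.35  0.07  1.43 -0.77]

[ 0.307 -0.416  0.291] [ 1.07  0.09 -0.23  1.68  0.02  1.38 -0.03]
[ 0.438 -0.255  0.308] [ 0.82  0.02 -0.48  1.73  0.17  1.35 -0.05]
[ 0.527 -0.07   0.272] [ 0.51  0.11 -0.74  1.77  0.48  1.3  -0.38]
[0.644 0.098 0.23 ] [ 0.11  0.51 -0.77  1.49  0.85  1.47 -0.61]
[ 0.698 -0.007  0.28 ] [ 0.41  0.58 -0.78  1.2   0.46  1.49 -0.55]
[ 0.755 -0.052  0.273] [ 0.51  0.79 -0.77  0.92  0.21  1.56 -0.67]
[ 0.602 -0.186  0.229] [ 0.88  0.57 -0.75  1.35  0.07  1.43 -0.77]
```

```bash
python3 - <<'E'
s=open('sim.py').read()
s=s.replace("    f=min(1,.0417/max(1e-9,np.linalg.norm(dp)),.125/max(1e-9,np.linalg.norm(r)))\n    n=solve(q,p+f*dp,Rn.from_rotvec(f*r)","    f=min(1,.0417/max(1e-9,np.linalg.norm(dp)));h=min(1,.125/max(1e-9,np.linalg.norm(r)))\n    n=solve(q,p+f*dp,Rn.from_rotvec(h*r)")
open('sim.py','w').write(s)
E
python3 simtest.py
```

```text
[ 0.307 -0.416  0.291] [ 1.09  0.09 -0.26  1.68  0.02  1.38  0.21]
[ 0.396 -0.228  0.308] [ 0.88 -0.15 -0.5   1.88  0.08  1.28  0.34]
[ 0.419 -0.025  0.266] [ 0.66 -0.42 -0.85  2.15  0.17  1.02  0.24]
[0.43  0.133 0.21 ] [ 0.68 -0.29 -1.41  2.17  0.53  0.95 -0.11]
[0.558 0.093 0.299] [ 0.68  0.33 -1.33  1.67  0.72  1.41 -0.21]
[0.631 0.101 0.303] [ 0.46  0.64 -1.16  1.25  0.62  1.66 -0.41]
[ 0.62  -0.107  0.317] [ 0.74  0.56 -1.04  1.26  0.54  1.65 -0.66]
```

```bash
cat > t2.py <<'E'
from sim import *
q=np.array([.81,-.5,-1.47,2.16,.29,.85,.06])
for s in([-.205,.058,.024,.29,.7,.73],[-.03,.066,.012,.18,.32,.35],[-.515,-.127,0,.04,-.02,.95]):
    p,R=fk(q,k);q=run(q,p+R@s[:3],R@Rn.from_rotvec(s[3:]).as_matrix());print(fk(q,k)[0].round(3),q.round(2))
E
python3 t2.py
# search escape from the real present state
python3 - <<'E'
from sim import *
o=get_obs();q0=o['joint_pos']
print(q0.round(3),err(q0,o['position'],Rn.from_quat(o['ee_rot']).as_matrix()))
p,R,J=jac(np.clip(q0,lo,hi))
n=np.linalg.svd(J)[2][-1];print('null',n.round(2))
E
```

```text
[0.511 0.084 0.33 ] [ 1.39 -0.4  -1.46  1.72 -0.16  1.24  0.42]
[0.463 0.068 0.354] [ 1.64 -0.4  -1.46  1.63 -0.42  1.57  0.33]
[ 0.441 -0.131  0.35 ] [ 2.09 -0.46 -1.45  1.64 -0.44  1.6   0.19]
[ 2.127 -0.5   -1.469  1.617 -0.504  1.558  0.208] (np.float64(0.0), np.float64(0.0))
null [ 0.16 -0.55  0.34  0.01 -0.54  0.22  0.46]
```

```bash
cat > keys.py <<'E'
from sim import *
def gd(x,y,z): return T(d,[(x,y,z)])[0]
K=[('pre',tcp(g,Rg,.09)+[0,0,.03],Rg),('grasp',tcp(g,Rg),Rg),('lift',tcp(g,Rg)+[0,0,.06],Rg),
 ('dock0',tcp(gd(-.165,0,.055),Rd),Rd),('dock1',tcp(gd(-.006,0,.049),Rd),Rd),('dock2',tcp(gd(-.006,.02,.049),Rd),Rd),('out',tcp(gd(-.011,.02,.048),Rd,.1),Rd)]
E
python3 - <<'E'
from keys import *
rng=np.random.default_rng(0);mid=(lo+hi)/2;hw=(hi-lo)/2
for n,p,R in K:
    best=None
    for _ in range(40):
        q=lo+(hi-lo)*rng.random(7)
        for _ in range(1): q=solve(q,p,R,it=40,lam=.02)
        if err(q,p,R)[0]>.001: continue
        # refine: maximise margin
        f=lambda x:np.r_[100*(fk(x,k)[0]-p),30*Rn.from_matrix(R@fk(x,k)[1].T).as_rotvec(),.3*((x-mid)/hw)**3]
        q=least_squares(f,np.clip(q,lo+1e-6,hi-1e-6),bounds=(lo,hi)).x
        m=(1-abs((q-mid)/hw)).min()
        if best is None or m>best[0]: best=(m,q)
    print(n,best and (best[0].round(2),best[1].round(2).tolist()))
E
```

```text
pre (np.float64(0.48), [-0.66, 0.4, -0.51, 1.88, 0.96, 1.32, -0.69])
grasp (np.float64(0.45), [-0.55, 0.56, -0.51, 1.91, 1.15, 1.2, -0.8])
lift (np.float64(0.46), [-0.55, 0.45, -0.51, 1.9, 1.06, 1.23, -0.68])
dock0 (np.float64(0.49), [-0.65, 0.95, 0.33, 1.17, 0.28, 1.57, -0.78])
dock1 (np.float64(0.63), [-0.39, 0.75, 0.14, 1.49, 0.52, 1.4, -0.82])
dock2 (np.float64(0.63), [-0.38, 0.78, 0.15, 1.44, 0.51, 1.4, -0.79])
out (np.float64(0.52), [-0.59, 0.79, 0.36, 1.29, 0.35, 1.54, -0.68])
```

```bash
cat > beam.py <<'E'
from keys import *
import sys
rng=np.random.default_rng(1)
q0=np.clip(get_obs()['joint_pos'],lo,hi);qg=np.array([-.6,.35,-.45,1.8,.8,1.35,-.6]);w=np.array([1,1,1,.7,.5,.7,.5])
sc=lambda q:np.linalg.norm(w*(q-qg))+max(0,.2-(np.minimum(q-lo,hi-q)[[1,2]]).min())*2
beam=[(sc(q0),q0,[])]
for depth in range(7):
    new=[]
    for s,q,path in beam:
        for _ in range(14):
            x=np.clip(q+rng.random()*1.2*(qg-q)+rng.normal(0,.35,7),lo,hi);p,R=fk(x,k);p=p.copy();p[2]=max(p[2],.3)
            z=q;ok=True
            for _ in range(5):
                z=step(z,p,R)
                P=fk(z,k)[0]
                if P[2]<.26: ok=False
            if ok:new.append((sc(z),z,path+[(p,R)]))
    new.sort(key=lambda a:a[0]);beam=new[:12];print(depth,beam[0][0].round(3),beam[0][1].round(2),flush=True)
    if beam[0][0]<.6:break
q=q0;out=[]
for p,R in beam[0][2]:
    P0,R0=fk(q,k);print('jog',(R0.T@(p-P0)).round(3).tolist(),Rn.from_matrix(R0.T@R).as_rotvec().round(3).tolist());q=run(q,p,R);print('   ->',fk(q,k)[0].round(3),q.round(2))
E
time timeout 500 python3 beam.py
```

```text
0 2.826 [ 1.48 -0.5  -1.08  1.57 -0.26  1.45  0.13]
1 2.132 [ 0.83 -0.5  -0.64  1.85  0.1   1.5  -0.11]
2 1.427 [ 0.57  0.28 -1.24  1.64  0.74  1.33 -0.89]
3 0.916 [ 0.19  0.06 -0.74  1.99  0.92  1.52 -0.46]
4 0.607 [-0.23  0.28 -0.52  2.02  0.96  1.97 -0.72]
5 0.437 [-0.48  0.4  -0.75  1.6   1.2   1.5  -0.84]
jog [-0.005, -0.255, 0.043] [0.15, -0.549, -0.607]
   -> [ 0.362 -0.072  0.325] [ 1.48 -0.5  -1.15  1.86 -0.2   1.54  0.2 ]
jog [-0.259, -0.052, -0.327] [-0.42, -0.194, 0.294]
   -> [ 0.345 -0.117  0.435] [ 0.83 -0.5  -0.64  1.85  0.1   1.5  -0.11]
jog [-0.02, 0.198, -0.329] [-0.586, -0.121, 0.065]
   -> [ 0.396 -0.096  0.563] [ 0.18 -0.5  -0.38  1.77  0.52  1.45 -0.47]
jog [0.227, -0.167, 0.105] [0.604, 0.198, -0.128]
   -> [0.4   0.004 0.381] [ 0.14 -0.15 -0.42  1.75  0.21  1.64 -0.54]
jog [0.522, -0.027, -0.071] [-0.791, -0.082, -1.529]
   -> [0.446 0.205 0.349] [-0.09  0.   -0.68  1.7   0.4   1.48 -0.49]
jog [0.142, 0.156, -0.005] [-0.539, -0.419, -0.255]
   -> [0.55  0.384 0.324] [-0.48  0.4  -0.75  1.6   1.2   1.5  -0.84]
real	0m41.733s
user	0m42.176s
sys	0m0.091s
```

Call:
jog_arm:
  increments:
    - [-0.005,-0.255,0.043,0.15,-0.55,-0.6,1]
    - [-0.005,-0.255,0.043,0.15,-0.55,-0.6,1]
    - [-0.005,-0.255,0.043,0.15,-0.55,-0.6,1]
    - [-0.005,-0.255,0.043,0.15,-0.55,-0.6,1]
    - [-0.005,-0.255,0.043,0.15,-0.55,-0.6,1]

```text
clock: 3.65
position: [0.3596, -0.0709, 0.3247]
ee_rot: [0.762, 0.635, -0.121, 0.047]
ft_force: [0.7, 0.3, 0.2]
grip_width: 1.001
grasp_force: 0.0
```

```bash
python3 st.py; timeout 300 python3 beam.py
```

```text
[ 0.3596 -0.0709  0.3247] [1.471, -0.5, -1.15, 1.859, -0.195, 1.538, 0.207] [ 0.7619  0.6345 -0.121   0.0468]
0 2.143 [ 0.82 -0.49 -0.84  1.73  0.12  1.44  0.03]
1 1.574 [ 0.18 -0.47 -0.77  2.06  0.15  1.44 -0.39]
2 0.849 [ 0.03 -0.12 -0.58  1.91  0.49  1.62 -0.31]
3 0.553 [-0.41  0.35 -0.85  1.6   0.86  1.71 -0.3 ]
jog [0.027, -0.138, 0.031] [-0.022, -0.524, -0.664]
   -> [ 0.28  -0.04   0.312] [ 0.82 -0.5  -0.84  2.04  0.02  1.57  0.08]
jog [0.031, 0.143, -0.396] [-1.061, -0.018, -0.403]
   -> [0.348 0.02  0.428] [ 0.18 -0.5  -0.47  1.9   0.18  1.5  -0.01]
jog [0.163, 0.19, 0.086] [0.319, 0.174, -0.503]
   -> [0.466 0.138 0.358] [ 0.07  0.15 -0.68  1.54  0.33  1.7   0.03]
jog [0.221, 0.124, -0.021] [-0.256, -0.704, -0.403]
   -> [0.438 0.339 0.31 ] [-0.41  0.35 -0.85  1.6   0.86  1.71 -0.3 ]
```

Call:
jog_arm:
  increments:
    - [0.027,-0.138,0.031,-0.02,-0.52,-0.66,1]
    - [0.027,-0.138,0.031,-0.02,-0.52,-0.66,1]
    - [0.027,-0.138,0.031,-0.02,-0.52,-0.66,1]
    - [0.027,-0.138,0.031,-0.02,-0.52,-0.66,1]
    - [0.027,-0.138,0.031,-0.02,-0.52,-0.66,1]

```text
clock: 4.07
position: [0.2803, -0.0394, 0.312]
ee_rot: [0.688, 0.698, -0.181, 0.085]
ft_force: [-0.5, 0.2, -0.0]
grip_width: 1.003
grasp_force: 0.0
```

Call:
jog_arm:
  increments:
    - [0.03,0.143,-0.396,-1.06,-0.02,-0.4,1]
    - [0.03,0.143,-0.396,-1.06,-0.02,-0.4,1]
    - [0.03,0.143,-0.396,-1.06,-0.02,-0.4,1]
    - [0.03,0.143,-0.396,-1.06,-0.02,-0.4,1]
    - [0.03,0.143,-0.396,-1.06,-0.02,-0.4,1]

```text
clock: 4.48
position: [0.3499, 0.0202, 0.4307]
ee_rot: [0.598, 0.771, -0.04, 0.216]
ft_force: [-0.3, 0.2, 0.3]
grip_width: 1.001
grasp_force: 0.0
```

```bash
python3 st.py; timeout 300 python3 beam.py
```

```text
[0.3499 0.0202 0.4307] [0.174, -0.499, -0.465, 1.897, 0.178, 1.494, -0.007] [ 0.5976  0.771  -0.0403  0.2163]
0 0.983 [ 0.19 -0.11 -0.63  1.72  0.43  1.22 -0.12]
1 0.392 [-0.5   0.03 -0.33  1.81  0.64  1.46 -0.36]
jog [0.106, -0.076, 0.083] [-0.032, -0.324, -0.645]
   -> [0.313 0.043 0.368] [-0.47 -0.5  -0.23  2.08  0.41  1.56 -0.25]
jog [0.104, 0.285, 0.056] [-0.016, -0.117, -0.164]
   -> [0.473 0.17  0.322] [-0.5   0.03 -0.33  1.81  0.64  1.46 -0.36]
```

Call:
jog_arm:
  increments:
    - [0.106,-0.076,0.083,-0.03,-0.32,-0.64,1]
    - [0.106,-0.076,0.083,-0.03,-0.32,-0.64,1]
    - [0.106,-0.076,0.083,-0.03,-0.32,-0.64,1]
    - [0.106,-0.076,0.083,-0.03,-0.32,-0.64,1]
    - [0.106,-0.076,0.083,-0.03,-0.32,-0.64,1]

```text
clock: 4.9
position: [0.3095, 0.0467, 0.3571]
ee_rot: [0.508, 0.819, -0.096, 0.249]
ft_force: [-0.1, 0.6, 0.4]
grip_width: 1.001
grasp_force: 0.0
```

Call:
jog_arm:
  increments:
    - [0.104,0.285,0.056,-0.02,-0.12,-0.16,1]
    - [0.104,0.285,0.056,-0.02,-0.12,-0.16,1]
    - [0.104,0.285,0.056,-0.02,-0.12,-0.16,1]
    - [0.104,0.285,0.056,-0.02,-0.12,-0.16,1]
    - [0.104,0.285,0.056,-0.02,-0.12,-0.16,1]

```text
clock: 5.32
position: [0.4665, 0.1779, 0.307]
ee_rot: [0.431, 0.842, -0.137, 0.294]
ft_force: [-0.4, 0.1, 1.0]
grip_width: 1.003
grasp_force: 0.0
```

```bash
python3 st.py
cat > full.py <<'E'
from keys import *
def sim_all(q,Ks):
    for n,p,R in Ks:
        for i in range(40):
            q=step(q,p,R)
            if err(q,p,R)[0]<.0008 and err(q,p,R)[1]<.4:break
        print(n,i+1,err(q,p,R),q.round(2),'margin',np.minimum(q-lo,hi-q).min().round(2))
E
python3 - <<'E'
from full import *
inc(*K[0][1:],'pre')
Ks=[('pre',K[0][1],Rg)]+K[1:3]+[('via',tcp(gd(-.22,0,.13),Rd),Rd)]+K[3:]
sim_all(get_obs()['joint_pos'],Ks)
E
```

```text
[0.4665 0.1779 0.307 ] [-0.493, 0.044, -0.373, 1.837, 0.665, 1.454, -0.389] [ 0.4313  0.8419 -0.1373  0.2938]
pre shift [0.2002, 0.0731, 0.0553] rot [-0.177, -0.086, -0.242] rows 5.3 2.5 F [-0.4  0.1  1. ] clk 5.32
pre 6 (np.float64(0.0), np.float64(0.0)) [-0.69  0.38 -0.47  1.89  0.94  1.31 -0.68] margin 0.53
grasp 3 (np.float64(0.0), np.float64(0.0)) [-0.65  0.53 -0.39  1.92  1.09  1.15 -0.78] margin 0.5
lift 2 (np.float64(0.0), np.float64(0.0)) [-0.63  0.43 -0.42  1.91  1.02  1.2  -0.67] margin 0.51
via 10 (np.float64(0.0), np.float64(0.2)) [-0.44  0.92 -0.14  0.99  0.58  1.83 -0.9 ] margin 0.23
dock0 3 (np.float64(0.0), np.float64(0.0)) [-0.38  0.92 -0.14  1.16  0.59  1.66 -0.95] margin 0.4
dock1 4 (np.float64(0.0), np.float64(0.0)) [-0.22  0.74 -0.1   1.49  0.65  1.46 -0.9 ] margin 0.6
dock2 1 (np.float64(0.0), np.float64(0.0)) [-0.21  0.77 -0.09  1.44  0.66  1.47 -0.87] margin 0.59
out 3 (np.float64(0.0), np.float64(0.0)) [-0.29  0.76 -0.11  1.28  0.62  1.64 -0.84] margin 0.42
```

The simulation now reaches every key pose with good joint margin. Next is the pre-grasp pose.

Call:
jog_arm:
  increments:
    - [0.2,0.073,0.055,-0.18,-0.09,-0.24,1]
    - [0.2,0.073,0.055,-0.18,-0.09,-0.24,1]
    - [0.2,0.073,0.055,-0.18,-0.09,-0.24,1]
    - [0.2,0.073,0.055,-0.18,-0.09,-0.24,1]
    - [0.2,0.073,0.055,-0.18,-0.09,-0.24,1]

```text
clock: 5.73
position: [0.4538, 0.3161, 0.1513]
ee_rot: [0.293, 0.882, -0.114, 0.351]
ft_force: [0.4, 0.7, 1.3]
grip_width: 0.999
grasp_force: 0.0
```

Call:
jog_arm:
  increments:
    - [0,0,0,0,0,0,1]
    - [0,0,0,0,0,0,1]

```text
clock: 5.9
position: [0.4532, 0.3156, 0.1495]
ee_rot: [0.291, 0.883, -0.116, 0.349]
ft_force: [-0.4, 0.3, 0.3]
grip_width: 1.005
grasp_force: 0.0
```

Run:
```python
from st import *
c=shot('wrist','w1.png')
print('tray outline px',proj(c,T(t,[(.04,.032,.016),(.04,-.032,.016),(-.04,-.032,.016),(-.04,.032,.016),(-.062,.006,.058),(-.062,-.006,.058),(-.04,.006,.058),(-.04,-.006,.058)])).round(0).tolist())
inc(tcp(g,Rg,.09),Rg,'pre');inc(tcp(g,Rg),Rg,'grasp')
```

```text
[0.4532 0.3156 0.1495] [-0.684, 0.356, -0.475, 1.902, 0.937, 1.304, -0.662] [ 0.2914  0.8833 -0.1158  0.3486]
tray outline px [[290.0, 191.0], [234.0, 191.0], [228.0, 145.0], [299.0, 145.0], [273.0, 169.0], [258.0, 169.0], [272.0, 184.0], [257.0, 184.0]]
pre shift [0.0303, 0.0073, 0.0259] rot [0.002, 0.003, -0.001] rows 1.0 0.0 F [1.  0.8 0.3] clk 5.95
grasp shift [0.0305, 0.0071, 0.1159] rot [0.002, 0.003, -0.001] rows 2.9 0.0 F [1.  0.8 0.3] clk 5.95
```

View pics/w1.png

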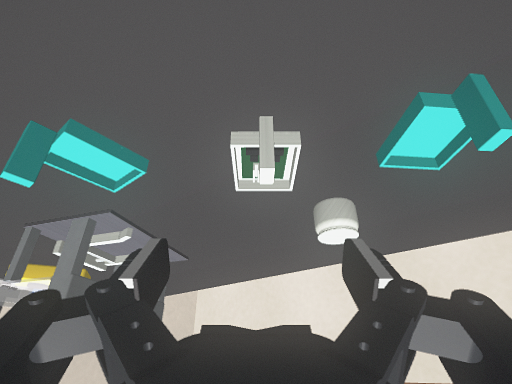

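The wrist view shows the tray centred, with rim corners at (231,133), (300,133), (293,190) and (237,190) and the blade at (266,150). That is within about 2 px of the prediction, so I'll go in.

Call:
jog_arm:
  increments:
    - [0.03,0.007,0.026,0,0,0,1]
    - [0.03,0.007,0.055,0,0,0,1]
    - [0.03,0.007,0.085,0,0,0,1]
    - [0.03,0.007,0.116,0,0,0,1]
    - [0.03,0.007,0.116,0,0,0,1]

```text
clock: 6.37
position: [0.5078, 0.2806, 0.0464]
ee_rot: [0.296, 0.881, -0.117, 0.35]
ft_force: [-0.1, -2.0, -0.9]
grip_width: 0.998
grasp_force: 0.0
```

Call:
jog_arm:
  increments:
    - [0,0,0,0,0,0,1]
    - [0,0,0,0,0,0,1]

```text
clock: 6.53
position: [0.5057, 0.2868, 0.0496]
ee_rot: [0.295, 0.882, -0.113, 0.35]
ft_force: [0.0, 0.7, -0.0]
grip_width: 1.002
grasp_force: 0.0
```

Run:
```python
from st import *
inc(tcp(g,Rg),Rg,'grasp')
```

```text
[0.5057 0.2868 0.0496] [-0.648, 0.524, -0.392, 1.927, 1.096, 1.144, -0.782] [ 0.2951  0.882  -0.1128  0.3498]
grasp shift [0.003, -0.0008, 0.0016] rot [0.004, 0.002, -0.007] rows 0.1 0.1 F [ 0.   0.7 -0. ] clk 6.53
```

Call:
jog_arm:
  increments:
    - [0.002,0,0.001,0,0,-0.005,-1]
    - [0.002,0,0.001,0,0,-0.005,-1]
    - [0.002,0,0.001,0,0,-0.005,-1]
    - [0.002,0,0.001,0,0,-0.005,-1]
    - [0.002,0,0.001,0,0,-0.005,-1]
  grip_force: 70

```text
clock: 6.95
position: [0.5045, 0.2871, 0.0456]
ee_rot: [0.292, 0.883, -0.114, 0.349]
ft_force: [0.6, -0.8, -1.1]
grip_width: 0.297
grasp_force: 0.0
```

Call:
jog_arm:
  increments:
    - [0,0,0,0,0,0,-1]
    - [0,0,0,0,0,0,-1]
    - [0,0,0,0,0,0,-1]
    - [0,0,0,0,0,0,-1]
    - [0,0,0,0,0,0,-1]

```text
clock: 7.37
position: [0.5046, 0.287, 0.0456]
ee_rot: [0.293, 0.883, -0.115, 0.349]
ft_force: [-1.5, 0.6, 4.0]
grip_width: 0.129
grasp_force: 69.2
```

Run:
```python
from st import *
inc(tcp(g,Rg)+[0,0,.05],Rg,'lift');print(get_obs()['grip_width'],get_obs()['grasp_force'])
```

```text
[0.5046 0.287  0.0456] [-0.65, 0.532, -0.392, 1.927, 1.098, 1.143, -0.782] [ 0.2925  0.8831 -0.1145  0.3486]
lift shift [-0.0346, -0.0002, -0.0372] rot [0.002, 0.001, -0.0] rows 1.2 0.0 F [-1.5  0.6  4. ] clk 7.37
0.12900168432452722 69.21092391014099
```

Call:
jog_arm:
  increments:
    - [-0.007,0,-0.007,0,0,0,-1]
    - [-0.014,0,-0.015,0,0,0,-1]
    - [-0.021,0,-0.022,0,0,0,-1]
    - [-0.028,0,-0.03,0,0,0,-1]
    - [-0.035,0,-0.037,0,0,0,-1]

```text
clock: 7.78
position: [0.5048, 0.2867, 0.0977]
ee_rot: [0.293, 0.883, -0.114, 0.349]
ft_force: [0.0, 0.1, -2.3]
grip_width: 0.129
grasp_force: 68.7
```

Call:
jog_arm:
  increments:
    - [0,0,0,0,0,0,-1]
    - [0,0,0,0,0,0,-1]

```text
clock: 7.95
position: [0.505, 0.2867, 0.0971]
ee_rot: [0.293, 0.883, -0.114, 0.349]
ft_force: [-0.1, 0.8, -2.5]
grip_width: 0.132
grasp_force: 68.7
```

Run:
```python
from st import *
inc(tcp(g,Rg)+[0,0,.05],Rg,'lift');print(get_obs()['grip_width'],get_obs()['grasp_force'])
inc(tcp(T(d,[(-.2,0,.095)])[0],Rd),Rd,'via')
c=shot('wrist');s=shot('scene')
a=c['color'][90:230,180:350,::-1];b=s['color'][120:300,190:350,::-1]
a=cv2.resize(a,(480,395));b=cv2.resize(b,(320,360));o=np.zeros((395,800,3),np.uint8);o[:,:480]=a;o[:360,480:]=b;cv2.imwrite('pics/l1.png',o)
```

```text
[0.505  0.2867 0.0971] [-0.629, 0.442, -0.414, 1.915, 1.035, 1.185, -0.687] [ 0.293   0.8829 -0.1141  0.3488]
lift shift [0.0009, -0.0003, 0.0001] rot [0.003, 0.001, -0.001] rows 0.0 0.0 F [-0.1  0.8 -2.5] clk 7.95
0.13206822046793928 68.69715571403503Traceback (most recent call last):
  File "<stdin>", line 3, in <module>
  File "fit.py", line 4, in T
    L=np.asarray(L,float);c,s=np.cos(p[2]),np.sin(p[2])
                              ~~~~~~^^^^^^
ValueError: setting an array element with a sequence. The requested array has an inhomogeneous shape after 1 dimensions. The detected shape was (3,) + inhomogeneous part.
```

```bash
sed -i 's/^d=json/dd=json/; s/;d\.append/;dd.append/; s/json.dump(d,/json.dump(dd,/' st.py
python3 - <<'E'
from st import *
inc(tcp(T(d,[(-.2,0,.115)])[0],Rd),Rd,'via');print(tcp(T(d,[(-.2,0,.115)])[0],Rd))
c=load('top');P=cloud(c);m=P[130:160,138:165].reshape(-1,3);m=m[(m[:,2]>.035)&(m[:,2]<.06)];print('tin',m.mean(0))
E
```

```text
[0.505  0.2867 0.0971] [-0.629, 0.442, -0.414, 1.915, 1.035, 1.185, -0.687] [ 0.293   0.8829 -0.1141  0.3488]
via shift [-0.1756, -0.0281, 0.1335] rot [0.858, -0.001, 0.916] rows 5.3 10.0 F [-0.1  0.8 -2.5] clk 7.95
[0.66421759 0.13309224 0.11938812]
tin [0.69267937 0.26742912 0.04453857]
```

Call:
jog_arm:
  increments:
    - [-0.009,-0.001,0.007,0.043,0,0.046,-1]
    - [-0.019,-0.003,0.015,0.095,0,0.1,-1]
    - [-0.033,-0.005,0.025,0.163,0,0.174,-1]
    - [-0.049,-0.008,0.037,0.24,0,0.256,-1]
    - [-0.065,-0.01,0.049,0.317,0,0.339,-1]

```text
clock: 8.37
position: [0.5634, 0.23, 0.1042]
ee_rot: [0.489, 0.791, -0.193, 0.312]
ft_force: [1.0, 0.9, -1.4]
grip_width: 0.126
grasp_force: 68.7
```

Run:
```python
from st import *
inc(tcp(T(d,[(-.2,0,.115)])[0],Rd),Rd,'via')
```

```text
[0.5634 0.23   0.1042] [-0.57, 0.591, -0.311, 1.647, 0.868, 1.398, -0.767] [ 0.4891  0.7915 -0.1929  0.3117]
via shift [-0.1068, 0.0468, 0.0787] rot [0.537, 0.0, 0.576] rows 3.4 6.3 F [ 1.   0.9 -1.4] clk 8.37
```

Call:
jog_arm:
  increments:
    - [-0.016,0.007,0.012,0.08,0,0.086,-1]
    - [-0.032,0.014,0.024,0.161,0,0.173,-1]
    - [-0.048,0.021,0.035,0.242,0,0.26,-1]
    - [-0.064,0.028,0.047,0.322,0,0.346,-1]
    - [-0.078,0.034,0.057,0.392,0,0.42,-1]

```text
clock: 8.78
position: [0.6379, 0.1589, 0.1156]
ee_rot: [0.694, 0.62, -0.274, 0.244]
ft_force: [-0.1, 0.1, -2.3]
grip_width: 0.123
grasp_force: 68.7
```

Run:
```python
from st import *
inc(tcp(T(d,[(-.2,0,.115)])[0],Rd),Rd,'via')
```

```text
[0.6379 0.1589 0.1156] [-0.464, 0.811, -0.182, 1.229, 0.663, 1.674, -0.865] [ 0.6939  0.6196 -0.2736  0.2444]
via shift [-0.0191, 0.029, 0.0127] rot [0.144, 0.001, 0.154] rows 0.9 1.7 F [-0.1  0.1 -2.3] clk 8.78
```

Call:
jog_arm:
  increments:
    - [-0.007,0.01,0.004,0.05,0,0.053,-1]
    - [-0.014,0.02,0.009,0.1,0,0.106,-1]
    - [-0.019,0.029,0.013,0.144,0,0.154,-1]
    - [-0.019,0.029,0.013,0.144,0,0.154,-1]
    - [-0.019,0.029,0.013,0.144,0,0.154,-1]

```text
clock: 9.2
position: [0.6639, 0.133, 0.1185]
ee_rot: [0.754, 0.545, -0.298, 0.215]
ft_force: [-0.0, 0.7, -2.2]
grip_width: 0.125
grasp_force: 68.7
```

Run:
```python
from st import *
inc(tcp(T(d,[(-.2,0,.115)])[0],Rd),Rd,'via')
c=shot('wrist','w2.png')
for n,L in(('keeperL corner front/in z20',[(-.014,.0345,.02),(0,.0345,.02),(-.014,-.0345,.02)]),('plate',[(-.045,.118,.006),(-.045,-.102,.006)]),('head lower front',[(-.008,.115,.085),(-.008,-.1,.085)]),('head up front',[(-.008,.115,.165),(-.008,-.1,.165)])):
    print(n,proj(c,T(d,L)).round(0).tolist())
```

```text
[0.6639 0.133  0.1185] [-0.416, 0.907, -0.14, 1.05, 0.588, 1.786, -0.907] [ 0.7539  0.5449 -0.2976  0.2148]
via shift [-0.0004, 0.0003, -0.0008] rot [0.003, 0.001, 0.003] rows 0.0 0.0 F [-0.   0.7 -2.2] clk 9.2
keeperL corner front/in z20 [[285.0, 232.0], [284.0, 236.0], [227.0, 232.0]]
plate [[362.0, 209.0], [164.0, 209.0]]
head lower front [[362.0, 289.0], [164.0, 289.0]]
head up front [[377.0, 376.0], [150.0, 376.0]]
```

View pics/w2.png

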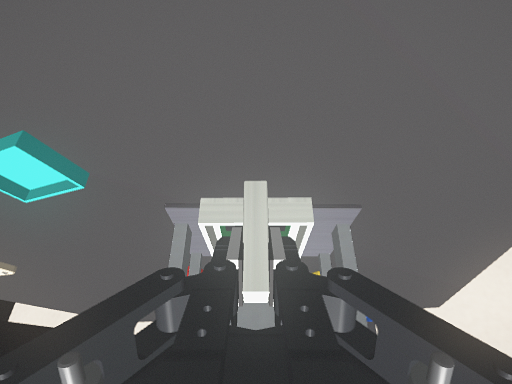

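The plate's front corners appear at (165,207) and (361,207), within 2 px of the prediction, and the tray is centred on the gap. I'll lower it and start in.

Run:
```python
from st import *
for x,z in((-.16,.0505),(-.08,.0495),(-.02,.049),(0,.049)): inc(tcp(T(d,[(x,0,z)])[0],Rd),Rd,x)
```

```text
[0.6633 0.1342 0.1187] [-0.417, 0.906, -0.142, 1.051, 0.588, 1.786, -0.907] [ 0.7534  0.5459 -0.2973  0.2147]
-0.16 shift [0.0137, 0.0011, 0.0745] rot [0.004, 0.0, 0.006] rows 1.8 0.1 F [-1.   1.  -1.9] clk 9.25
-0.08 shift [-0.0441, 0.0006, 0.1298] rot [0.004, 0.0, 0.006] rows 3.3 0.1 F [-1.   1.  -1.9] clk 9.25
-0.02 shift [-0.0876, 0.0002, 0.1711] rot [0.004, 0.0, 0.006] rows 4.6 0.1 F [-1.   1.  -1.9] clk 9.25
0 shift [-0.1022, 0.0, 0.1847] rot [0.004, 0.0, 0.006] rows 5.1 0.1 F [-1.   1.  -1.9] clk 9.25
```

Call:
jog_arm:
  increments:
    - [0.003,0,0.015,0,0,0,-1]
    - [0.006,0,0.033,0,0,0,-1]
    - [0.01,0,0.052,0,0,0,-1]
    - [0.013,0,0.068,0,0,0,-1]
    - [0.014,0,0.074,0,0,0,-1]

```text
clock: 9.67
position: [0.6492, 0.0955, 0.0539]
ee_rot: [0.753, 0.546, -0.298, 0.215]
ft_force: [0.3, -0.6, -1.4]
grip_width: 0.128
grasp_force: 68.7
```

Call:
jog_arm:
  increments:
    - [0,0,0,0,0,0,-1]
    - [0,0,0,0,0,0,-1]

```text
clock: 9.83
position: [0.6509, 0.097, 0.0566]
ee_rot: [0.754, 0.546, -0.296, 0.215]
ft_force: [0.2, -0.2, -1.8]
grip_width: 0.132
grasp_force: 68.7
```

Run:
```python
from st import *
for x,z in((-.16,.0505),(-.08,.0495),(-.025,.049)): inc(tcp(T(d,[(x,0,z)])[0],Rd),Rd,x)
```

```text
[0.6509 0.097  0.0566] [-0.377, 0.913, -0.139, 1.179, 0.6, 1.654, -0.948] [ 0.7535  0.546  -0.2965  0.2149]
-0.16 shift [0.0001, 0.0011, 0.0023] rot [0.005, -0.001, 0.005] rows 0.1 0.1 F [ 0.2 -0.2 -1.8] clk 9.83
-0.08 shift [-0.0578, 0.0005, 0.0576] rot [0.005, -0.001, 0.005] rows 2.0 0.1 F [ 0.2 -0.2 -1.8] clk 9.83
-0.025 shift [-0.0977, 0.0001, 0.0954] rot [0.005, -0.001, 0.005] rows 3.3 0.1 F [ 0.2 -0.2 -1.8] clk 9.83
```

Call:
jog_arm:
  increments:
    - [-0.01,0,0.01,0.002,0,0.002,-1]
    - [-0.022,0.001,0.022,0.004,0,0.005,-1]
    - [-0.034,0.001,0.034,0.004,0,0.005,-1]
    - [-0.046,0.001,0.046,0.004,0,0.005,-1]
    - [-0.058,0.001,0.057,0.004,0,0.005,-1]

```text
clock: 10.25
position: [0.627, 0.019, 0.0551]
ee_rot: [0.756, 0.543, -0.296, 0.214]
ft_force: [0.5, -0.6, -1.2]
grip_width: 0.126
grasp_force: 68.7
```

Call:
jog_arm:
  increments:
    - [0,0,0,0,0,0,-1]
    - [0,0,0,0,0,0,-1]

```text
clock: 10.42
position: [0.6272, 0.0186, 0.0554]
ee_rot: [0.756, 0.543, -0.296, 0.214]
ft_force: [0.6, 0.2, -2.2]
grip_width: 0.128
grasp_force: 68.7
```

Run:
```python
from st import *
print(o['torque'].round(2))
for x,z in((-.08,.0485),(-.025,.0485)): inc(tcp(T(d,[(x,0,z)])[0],Rd),Rd,x)
```

```text
[0.6272 0.0186 0.0554] [-0.293, 0.818, -0.123, 1.355, 0.624, 1.549, -0.931] [ 0.756   0.5427 -0.2965  0.2144]
[ 1.04 -0.36 -0.04]
-0.08 shift [0.0019, -0.0013, 0.0016] rot [0.001, -0.001, -0.002] rows 0.1 0.0 F [ 0.6  0.2 -2.2] clk 10.42
-0.025 shift [-0.0384, -0.0013, 0.0391] rot [0.001, -0.001, -0.002] rows 1.3 0.0 F [ 0.6  0.2 -2.2] clk 10.42
```

Call:
jog_arm:
  increments:
    - [-0.007,-0.001,0.009,0,0,0,-1]
    - [-0.015,-0.001,0.017,0,0,0,-1]
    - [-0.023,-0.001,0.025,0,0,0,-1]
    - [-0.031,-0.001,0.032,0,0,0,-1]
    - [-0.038,-0.001,0.039,0,0,0,-1]

```text
clock: 10.83
position: [0.6082, -0.0339, 0.0517]
ee_rot: [0.756, 0.543, -0.297, 0.214]
ft_force: [0.8, 0.2, -0.6]
grip_width: 0.128
grasp_force: 68.9
```

Call:
jog_arm:
  increments:
    - [0,0,0,0,0,0,-1]
    - [0,0,0,0,0,0,-1]

```text
clock: 11.0
position: [0.6082, -0.0337, 0.0516]
ee_rot: [0.756, 0.542, -0.298, 0.214]
ft_force: [-0.1, -1.0, 0.4]
grip_width: 0.13
grasp_force: 68.7
```

```bash
cat > dk.py <<'E'
from st import *
gp=o['position']+Rn.from_quat(o['ee_rot']).as_matrix()[:,2]*.006
c,s=np.cos(d[2]),np.sin(d[2]);M=np.array([[c,s],[-s,c]])
print('grip in dock',(M@(gp[:2]-d[:2])).round(4),gp[2].round(4),'F dock',(M@o['ft_force'][:2]).round(1),o['ft_force'][2].round(1))
E
python3 - <<'E'
from dk import *
for x,z in((-.016,.0485),(-.004,.0485)): inc(tcp(T(d,[(x,0,z)])[0],Rd),Rd,x)
E
```

```text
[ 0.6082 -0.0337  0.0516] [-0.238, 0.764, -0.108, 1.462, 0.646, 1.478, -0.913] [ 0.7559  0.5424 -0.2976  0.2141]
grip in dock [-0.024  -0.0001] 0.0473 F dock [1.  0.2] 0.4
-0.016 shift [-0.0067, 0.0001, 0.0046] rot [-0.001, 0.0, -0.002] rows 0.2 0.0 F [-0.1 -1.   0.4] clk 11.0
-0.004 shift [-0.0155, 0.0001, 0.0128] rot [-0.001, 0.0, -0.002] rows 0.5 0.0 F [-0.1 -1.   0.4] clk 11.0
```

Call:
jog_arm:
  increments:
    - [-0.003,0,0.0025,0,0,0,-1]
    - [-0.006,0,0.005,0,0,0,-1]
    - [-0.009,0,0.0075,0,0,0,-1]
    - [-0.0115,0,0.01,0,0,0,-1]
    - [-0.0135,0,0.012,0,0,0,-1]

```text
clock: 11.42
position: [0.6028, -0.0495, 0.0519]
ee_rot: [0.756, 0.543, -0.297, 0.214]
ft_force: [2.9, 4.8, 0.6]
grip_width: 0.128
grasp_force: 69.6
```

Call:
jog_arm:
  increments:
    - [0,0,0,0,0,0,-1]
    - [0,0,0,0,0,0,-1]

```text
clock: 11.58
position: [0.6027, -0.05, 0.0518]
ee_rot: [0.756, 0.543, -0.297, 0.214]
ft_force: [2.9, 2.6, -0.1]
grip_width: 0.129
grasp_force: 69.2
```

```bash
python3 dk.py
```

```text
[ 0.6027 -0.05    0.0518] [-0.221, 0.746, -0.103, 1.492, 0.654, 1.456, -0.904] [ 0.7557  0.5429 -0.2972  0.2142]
grip in dock [-0.0069 -0.0001] 0.0475 F dock [-3.4  1.9] -0.1
```

Call:
jog_arm:
  increments:
    - [0,0.004,0,0,0,0,-1]
    - [0,0.008,0,0,0,0,-1]
    - [0,0.012,0,0,0,0,-1]
    - [0,0.016,0,0,0,0,-1]
    - [0,0.019,0,0,0,0,-1]

```text
clock: 12.0
position: [0.6198, -0.0557, 0.0517]
ee_rot: [0.756, 0.543, -0.298, 0.213]
ft_force: [-5.0, 6.2, 3.3]
grip_width: 0.126
grasp_force: 69.7
```

Call:
jog_arm:
  increments:
    - [0,0,0,0,0,0,-1]
    - [0,0,0,0,0,0,-1]

```text
clock: 12.17
position: [0.6202, -0.0559, 0.0517]
ee_rot: [0.756, 0.543, -0.298, 0.214]
ft_force: [-1.1, 4.6, 1.4]
grip_width: 0.13
grasp_force: 69.5
```

```bash
python3 dk.py
```

```text
[ 0.6202 -0.0559  0.0517] [-0.212, 0.775, -0.096, 1.44, 0.658, 1.468, -0.878] [ 0.7556  0.5427 -0.298   0.2137]
grip in dock [-0.0069  0.0183] 0.0473 F dock [-4.  -2.5] 1.4
```

Behind the keeper, and it moved freely. I'll keep shifting left in small steps until it touches the stop.

Call:
jog_arm:
  increments:
    - [0,0.001,0,0,0,0,-1]
    - [0,0.002,0,0,0,0,-1]
    - [0,0.003,0,0,0,0,-1]
    - [0,0.003,0,0,0,0,-1]
    - [0,0.003,0,0,0,0,-1]

```text
clock: 12.58
position: [0.6227, -0.0566, 0.0517]
ee_rot: [0.756, 0.543, -0.298, 0.214]
ft_force: [-3.0, 6.0, 1.9]
grip_width: 0.128
grasp_force: 69.6
```

```bash
python3 dk.py
```

```text
[ 0.6227 -0.0566  0.0517] [-0.211, 0.779, -0.095, 1.433, 0.658, 1.469, -0.874] [ 0.7556  0.5428 -0.2981  0.2135]
grip in dock [-0.0069  0.021 ] 0.0473 F dock [-4.7 -4.7] 1.9
```

Call:
jog_arm:
  increments:
    - [0,0.001,0,0,0,0,-1]
    - [0,0.002,0,0,0,0,-1]
    - [0,0.002,0,0,0,0,-1]
    - [0,0.002,0,0,0,0,-1]

```text
clock: 12.92
position: [0.6243, -0.0572, 0.0517]
ee_rot: [0.756, 0.543, -0.298, 0.213]
ft_force: [-4.4, 4.9, 3.6]
grip_width: 0.128
grasp_force: 69.7
```

```bash
python3 dk.py
```

```text
[ 0.6243 -0.0572  0.0517] [-0.21, 0.782, -0.095, 1.427, 0.659, 1.471, -0.871] [ 0.7556  0.5428 -0.2983  0.2133]
grip in dock [-0.007   0.0227] 0.0473 F dock [-3.2 -5.7] 3.6
```

Call:
jog_arm:
  increments:
    - [0,0.001,0,0,0,0,-1]
    - [0,0.002,0,0,0,0,-1]
    - [0,0.002,0,0,0,0,-1]
    - [0,0.002,0,0,0,0,-1]

```text
clock: 13.25
position: [0.6246, -0.0572, 0.0518]
ee_rot: [0.755, 0.543, -0.3, 0.212]
ft_force: [-14.3, 8.8, 8.8]
grip_width: 0.126
grasp_force: 70.4
```

```bash
python3 dk.py
python3 - <<'E'
from dk import *
a=shot('top')['color'][120:236,238:334,::-1];b=shot('scene')['color'][175:300,215:350,::-1]
A=cv2.resize(a,None,fx=4.1,fy=4.1,interpolation=2);B=cv2.resize(b,None,fx=3,fy=3,interpolation=2)
im=np.zeros((480,800,3),np.uint8);im[:A.shape[0],:A.shape[1]]=A[:480];im[:B.shape[0],395:395+B.shape[1]]=B;cv2.imwrite('pics/d1.png',im)
E
```

```text
[ 0.6246 -0.0572  0.0518] [-0.21, 0.785, -0.095, 1.423, 0.657, 1.475, -0.868] [ 0.7554  0.5426 -0.2998  0.2122]
grip in dock [-0.007   0.0229] 0.0474 F dock [ -3.8 -16.4] 8.8
[ 0.6246 -0.0572  0.0518] [-0.21, 0.785, -0.095, 1.423, 0.657, 1.475, -0.868] [ 0.7554  0.5426 -0.2998  0.2122]
grip in dock [-0.007   0.0229] 0.0474 F dock [ -3.8 -16.4] 8.8
```

View pics/d1.png

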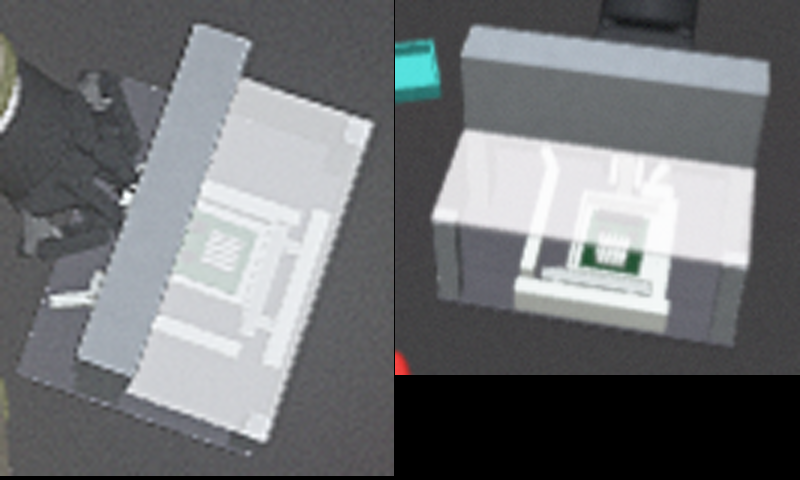

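Both views show the tray against the left side stop (force has risen to 16 N), the bar pressed back and the board inside. I'll relax the side push, ease back onto the keeper and open.

Call:
jog_arm:
  increments:
    - [0,-0.001,0,0,0,0,-1]
    - [0.001,-0.0015,-0.001,0,0,0,-1]
    - [0.002,-0.0015,-0.002,0,0,0,-1]
    - [0.003,-0.0015,-0.0028,0,0,0,-1]
    - [0.003,-0.0015,-0.0028,0,0,0,-1]

```text
clock: 13.77
position: [0.6249, -0.056, 0.0516]
ee_rot: [0.755, 0.541, -0.301, 0.214]
ft_force: [-8.9, -2.4, 2.4]
grip_width: 0.127
grasp_force: 68.9
```

```bash
python3 dk.py
```

```text
[ 0.6249 -0.056   0.0516] [-0.213, 0.788, -0.093, 1.421, 0.658, 1.478, -0.872] [ 0.7555  0.5415 -0.3007  0.2136]
grip in dock [-0.0082  0.0228] 0.0472 F dock [ 5.1 -7.7] 2.4
```

Call:
jog_arm:
  increments:
    - [0,0,0,0,0,0,0]
    - [0,0,0,0,0,0,0]
    - [0,0,0,0,0,0,0]
    - [0,0,0,0,0,0,0]
    - [0,0,0,0,0,0,0]

```text
clock: 14.18
position: [0.6273, -0.0539, 0.0519]
ee_rot: [0.756, 0.543, -0.297, 0.214]
ft_force: [-0.8, -0.6, 0.1]
grip_width: 0.5
grasp_force: 0.0
```

Run:
```python
from dk import *
print(o['grip_width'],o['grasp_force'])
s=full=None
from sim import *
R=Rn.from_quat(o['ee_rot']).as_matrix()
q=run(np.array(o['joint_pos']),o['position']-R[:,2]*.13,R,8);print(q.round(2),err(q,o['position']-R[:,2]*.13,R))
```

```text
[ 0.6273 -0.0539  0.0519] [-0.214, 0.787, -0.095, 1.418, 0.658, 1.474, -0.872] [ 0.7556  0.5429 -0.2972  0.2143]
grip in dock [-0.011   0.0245] 0.0475 F dock [ 0.8 -0.6] 0.1
0.49994787096287313 0.0
[-0.3   0.78 -0.12  1.21  0.62  1.7  -0.83] (np.float64(0.0), np.float64(0.0))
```

Call:
jog_arm:
  increments:
    - [0,-0.002,-0.015,0,0,0,0]
    - [0,-0.002,-0.04,0,0,0,0]
    - [0,-0.002,-0.07,0,0,0,0]
    - [0,-0.002,-0.1,0,0,0,0]
    - [0,-0.002,-0.13,0,0,0,0]

```text
clock: 14.6
position: [0.6536, 0.0327, 0.149]
ee_rot: [0.756, 0.543, -0.297, 0.214]
ft_force: [0.7, 0.8, -0.5]
grip_width: 0.503
grasp_force: 0.0
```

Call:
jog_arm:
  increments:
    - [0,0,0,0,0,0,0]
    - [0,0,0,0,0,0,0]
    - [0,0,0,0,0,0,0]

```text
clock: 14.85
position: [0.6532, 0.0309, 0.1469]
ee_rot: [0.756, 0.543, -0.297, 0.214]
ft_force: [-0.2, -0.7, -0.8]
grip_width: 0.498
grasp_force: 0.0
```

Run:
```python
from dk import *
a=shot('top')['color'][120:236,238:334,::-1];b=shot('scene')['color'][175:300,215:350,::-1];w=shot('wrist')
A=cv2.resize(a,(300,362),interpolation=2);B=cv2.resize(b,(500,463),interpolation=2)
im=np.zeros((480,800,3),np.uint8);im[:362,:300]=A;im[:463,300:]=B;cv2.imwrite('pics/d2.png',im)
cv2.imwrite('pics/w3.png',w['color'][:,:,::-1])
seat=[d[0]+c*.04-s*.0215,d[1]+s*.04+c*.0215,d[2]]
print('wrist pred blade top + front rim',proj(w,T(seat,[(-.062,.006,.064),(-.062,-.006,.064),(-.04,.032,.022),(-.04,-.032,.022)])).round(0).tolist())
```

```text
[0.6532 0.0309 0.1469] [-0.305, 0.772, -0.118, 1.22, 0.617, 1.7, -0.831] [ 0.7555  0.543  -0.2974  0.2142]
grip in dock [-0.0996  0.0221] 0.1425 F dock [0.7 0.1] -0.8
wrist pred blade top + front rim [[263.0, 198.0], [249.0, 198.0], [289.0, 171.0], [223.0, 171.0]]
```

View pics/d2.png

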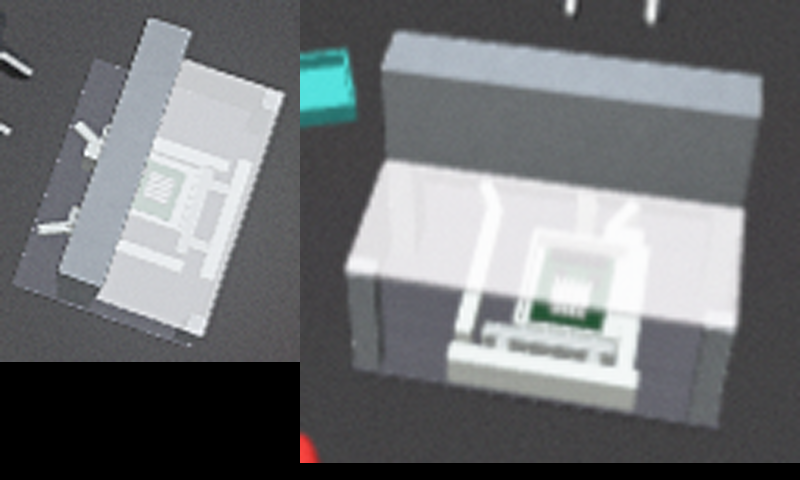

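View pics/w3.png

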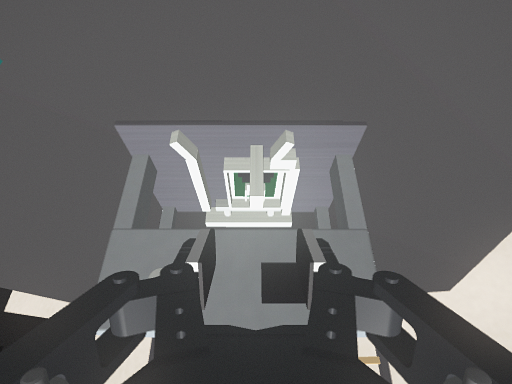

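The wrist view shows the tray squarely behind the left keeper. Its blade is at x of about 251 to 263, against a predicted 249 to 263. The bar is still pressed, the board is inside and the gripper is clear, so I'm handing in.

```bash
python3 -c "
from workcell import workorder
print(workorder.hand_in())"
```

```text
the job is handed in; nothing more can be done
None
```

The job is handed in at about 15 s of the allowed 43 s: the tray is seated behind the left keeper against the side stop, with the bar still pressed, the board inside and the gripper clear. The hand-in returned no verdict.

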